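Refit the intercom's release knob and hold the gate open

TASK

A visitor is waiting at the gate. On the desk intercom first throw the selector lever over into the notch with the green marks (the gate), because pressing the control stem releases whichever door is selected. Then take the knob that has come off, turn it so that the flat of its D-shaped bore matches the flat of the bare stem, push it fully onto the stem and keep it pressed all the way in, leaving the other things on the console alone; finish while still holding the knob pressed in.

Things in the scene. Friction and masses are not known exactly. Their poses are not given: they have to be found in the camera images.
- intercom: Desk intercom fixed on the console, 190 (x) by 260 (y) by 60 mm high, dark top panel. Origin: centre of its underside; x points from the call keys to the loudspeaker slots (away from the robot), y to the handset, z up. Bare stem at x -5, y -70 mm; lever at x -5, y +28 mm; handset fixed along x at y 73 to 119 mm, its top 35 mm above the panel; call keys 3 mm high at x -70 mm, all else flat.
- selector (a joint): Angle (rad) of the selector lever, swinging fore and aft about a pivot 20 mm below the panel top. Three sprung notches: -0.45 (leans to the intercom's -x, red marks), 0 (upright, white), +0.45 (leans to +x, green marks: the gate); stops at +-0.45. It starts in the red notch. Past about 0.22 the spring throws it on into the green notch; about 3 to 6 N at the ball moves it.
- lever_ball (a point): Centre of the black ball, 18 mm across, on top of the selector lever, 68 mm from the pivot (48 mm above the panel when upright); an 8 mm steel rod below it. Its z axis runs up along the lever.
- volume (a joint): Turn of the control stem about the vertical (rad, counter-clockwise from above; 0 has its flat facing the intercom's +x); it is left at any angle within 0.8 of 0, turns stiffly (0.03 N m) between stops at +-1.0 and need not be turned.
- press (a joint): How far the control stem is pushed down (m): 0 out, 0.005 all the way in. Spring return: starts to move at 5 N, 10 N at the bottom stop.
- stem_tip (a point): Centre of the top end of the bare D-shaped steel stem, 12 mm in diameter with one flat 3 mm from its axis, tapered over its top 2.5 mm, standing 26 mm above the panel when out (86 mm above the console). z up along the stem, x points from the axis out through the flat. A 21 mm brass collar 2.5 mm high surrounds its foot.
- knob: The loose knob, at the centre of its underside. The D bore opens here: 17 mm deep, its flat on the pointer side (+x, 3.6 mm from the axis), 0.6 mm of play all round the stem. Knob fully on: underside 9 mm above the panel, 4 mm when pressed all the way in. It starts standing on the console, bore down, left or right of the intercom.
- knob_center (a point): Centre (half-way up) of the knob, 34 mm high, about 60 g: a round black skirt 46 mm across, 8 mm high, and on it a light grey grip bar 44 mm long (along x), 20 mm wide (along y), 26 mm high. x points to the end of the bar with the orange pointer line, z up. This point is also the closed end of the bore, which meets the stem's tip when the knob is fully on.
- bowl: Copper-coloured bowl, 150 mm across, 55 mm high; origin at the centre of its underside. Leave alone.
- sensor_light: White plastic motion sensor light, a round puck 84 mm across with a dome, 51 mm high; origin at the centre of its underside. Leave alone.
- bottle: Grey silicone bottle with black twist cap, 64 mm across, 190 mm high; origin at the centre of its underside. Leave alone.
- keys: Pair of steel gate keys on a ring, lying flat, about 80 by 65 mm, 7 mm high; origin on the underside near the ring, the blades point to +x. Leave alone.

How it is judged (in metres and radians):
On the way, in this order (a step that is already met when the one before it is completed fails the run):
1. the selector lever rests in the green-marked notch (value of joint selector above 0.4 rad), for 0.2 s.
2. the knob is fully on the stem, flat to flat, and pressed all the way in (value of joint press above 0.004 m and distance between knob_center and stem_tip below 0.003 m and angle between the x axis of knob_center and the x axis of stem_tip, either way round below 0.3 rad), for 0.3 s.
At the end, for the whole second after the job is handed in: Lever in the green notch (over 0.4 rad); knob upright (within 0.1 rad) and fully on the stem (bore end within 3 mm of its tip, flats matched within 0.3 rad); fingers on the knob (over 2 N) keeping the stem at least 4 of its 5 mm down through the last second (all of step 2 and value of joint selector above 0.4 rad and angle between knob_center's own z axis and vertical below 0.1 rad and contact force between the fingers and knob above 2 N); the arm keeps its last pose, push and grip.
It fails at once if the stem is pressed while another door than the gate is selected (value of joint press above 0.0025 m and value of joint selector below 0.33 rad).
It fails at once if the bowl, the sensor light, the bottle or the keys are moved by more than 15 mm (distance of any of bowl, sensor_light, bottle, keys from where it was at the start of the episode above 0.015 m).
It also fails if it takes over 54 s, if anything falls off the work surface, if the arm or the gripper's body presses on something with over 40 N, if the wrist force passes 120 N, or if a joint passes its speed limit or range.

ROBOT

A 6-joint arm with a two-finger parallel gripper is mounted at the origin on the work surface. World frame = base frame: x ahead of the robot, y to its left, z up, the work surface at z = 0. Lengths are in mm, angles in rad, forces in N, time in s.
With the tool pointing down it reaches from about 300 to 850 mm from the base axis. Payload 4.2 kg.
Tool frame: the origin (TCP) lies on the centre line of the jaws, within the pads' length; the fingertips stand 19 mm ahead of it and the grasp point (between the pads) is the TCP; z points along the fingers, y is the line along which they close (so a half turn about z gives the same grasp; the last joint's range is limited). The gripper opens to 91 mm and grips with 3 to 60 N. Pads are 32 mm wide; open, the fingers measure 118 mm over their backs; the gripper's body (76 mm by 178 mm) begins 60 mm behind the grasp point.
Start: joints at [-1.257, 0.32, 1.565, -0, 1.257, -0.02], TCP at [188.394, -543.276, 232.976] pointing down, gripper open.
Joint ranges: [-3.11, 3.11], [-0.84, 2.01], [0.21, 2.61], [-1.34, 4.49], [0.05, 2.63], [-2.56, 2.56]. Speed limits (rad/s): [2.57, 2.57, 3.14, 3.14, 3.14, 3.14].

INTERFACE

Orientations are given as a 3x3 rotation matrix whose columns are the frame's x, y, z axes.
In Python, from bench import state, viewer, job gives the robot as it stands.
- The arm moves only by the tool step_arm, never from a script. Its argument "rows" is a list of rows, each a list of 2 entries, a list of its own where there are three numbers: the shift along the tool's x, y, z in cm, then the turn, a rotation vector about the tool's x, y, z in rad. A call has exactly 8 rows; each row is the pose to reach, as a shift and turn from the pose commanded when the call began, along the tool's axes at that moment; what a row does not reach only later rows make up. A row lasts 1/12 s, in which the tool goes at most 41.7 mm and 7.16 degrees, less where a joint would pass 70% of its speed; a pose out of reach is approached as far as the arm can. A call with a gripper value outside its range is refused whole. "jaw" is the opening, from -1 (shut) to 1 (fully open), so that 0 is half open, set as the call begins (left out, the last holds). The fingers move at their own pace and stop on an object; "force" is the grip in N (left out, the last holds). Time passes only in rows, so rows that repeat a pose let the fingers close, or fill a call up. It gives the time, the measured TCP pose, the force, the opening and the grip force at its end, in the units of the state.
- state(): the state, without advancing time (a new reading comes with each control period).
- viewer.capture(name): name is "scene" or "top" or "wrist"; returns the picture (480x640x3 uint8, red, green, blue); there is no depth.
- viewer.get_calibration(name): a dict with "fx", "fy", "cx", "cy" (pixels), "rvec" (rotation vector, rad) and "tvec" (3), from world to camera coordinates, as OpenCV has them. Camera axes: x right, y down, z forward; pixel columns grow to the right and rows downward; lengths in mm; the calibration is good to about 2 mm. A picture is of the moment at which its call begins: read the wrist's pose just before it. get_calibration takes no time and is no camera call; for the wrist camera it gives the pose at the moment of the call.
- job.hand_in(): hands the job in; it is judged then, once.
The state is a dict: "t": time; "joint_pos": joint angles; "qd": joint speeds; "joint_efforts": joint torques, N m; "tcp_pos": TCP position; "tool_rot": TCP orientation; "force": force on the tool from outside, world axes, zero at the start; "moment": the same for the moment, N m; "finger_gap": opening from 0.0 (shut) to 1.0 (fully open); "grip_force": force on a finger pad.
Only numpy, scipy, OpenCV 4.12 (cv2) and the standard library are available. Lean on these libraries where they do the work, as an engineer would, in place of code of your own. Each camera call takes 0.05 s, during which the arm holds its last target. There are 200 camera calls.

## Working session

There is one attempt and no reset: what is moved stays moved. The work goes in short steps, Python scripts to look and compute and a tool call to move; the robot and the scene stay as the last step left them, time stands still between calls to the robot, and variables do not carry over. Pictures are saved under pics/ and viewed, at most 10 in all, crops included, and the job is handed in when it is done.

Besides the shell and the picture viewer there is one more tool, called as name(argument=value, ...), one argument or row to a line, values as JSON. step_arm: Moves the arm, as the interface text tells. Its arguments: {"type":"object","properties":{"rows":{"type":"array","items":{"type":"array"}},"jaw":{"type":"number"},"force":{"type":"number"}},"required":["rows"]}

```bash
mkdir -p pics; cat > h.py <<'E'
import numpy as np, cv2
from bench import state, viewer, job
def cal(n):
    c=viewer.get_calibration(n); K=np.array([[c['fx'],0,c['cx']],[0,c['fy'],c['cy']],[0,0,1]])
    return K,np.array(c['rvec'],float).reshape(3),np.array(c['tvec'],float).reshape(3)
def ray(n,u,v,z,c=None):
    K,r,t=c or cal(n); R=cv2.Rodrigues(r)[0]; o=-R.T@t; d=R.T@np.linalg.inv(K)@[u,v,1]
    return (o+d*(z-o[2])/d[2]).round(1)
def proj(n,P,c=None):
    K,r,t=c or cal(n); return cv2.projectPoints(np.array(P,float).reshape(-1,3),r,t,K,None)[0].reshape(-1,2).round(1)
def shot(n,f): 
    im=viewer.capture(n)[:,:,::-1].copy(); cv2.imwrite('pics/'+f,im); return im
E
python3 - <<'E'
from h import *
for n in('scene','top'): shot(n,n+'.png'); c=cal(n); print(n,c)
print(state())
E
```

```text
scene (array([[527.22248914,   0.        , 327.26460861],
       [  0.        , 527.22248914, 226.9591763 ],
       [  0.        ,   0.        ,   1.        ]]), array([ 1.97000098,  1.40295983, -0.56703901]), array([-169.65189484, -326.90948985, 1536.83987898]))
top (array([[566.32760162,   0.        , 313.57684966],
       [  0.        , 566.32760162, 243.43317657],
       [  0.        ,   0.        ,   1.        ]]), array([ 2.18346043, -2.19246488,  0.09848842]), array([ -23.66495308,  609.67987872, 1174.72977727]))
{'t': 0.1, 'joint_pos': array([-1.25700228e+00,  3.20223334e-01,  1.56548172e+00, -6.85339043e-06,
        1.25740863e+00, -1.99926781e-02]), 'qd': array([-0.00101606, -0.00129692, -0.00287161, -0.00020891, -0.00033997,
       -0.00171535]), 'joint_efforts': array([ 2.19802096e-03, -4.13326049e+01, -2.32508129e+01,  7.30441441e-02,
        4.21600300e-02, -6.35714150e-05]), 'tcp_pos': array([ 188.26502281, -542.89103207,  232.2362345 ]), 'tool_rot': array([[ 9.44807812e-01,  3.27624742e-01, -4.75697348e-04],
       [ 3.27625086e-01, -9.44806708e-01,  1.44474569e-03],
       [ 2.38923892e-05, -1.52085740e-03, -9.99998843e-01]]), 'force': array([-0.45635183, -0.20877491,  0.0584566 ]), 'moment': array([ 0.00773852, -0.00341161, -0.03644095]), 'grip_force': 0.0, 'finger_gap': 1.0028227026280738}
```

View pics/top.png

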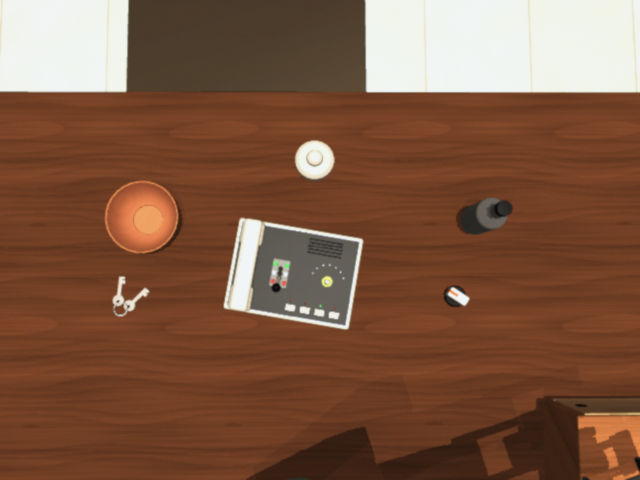

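View pics/scene.png

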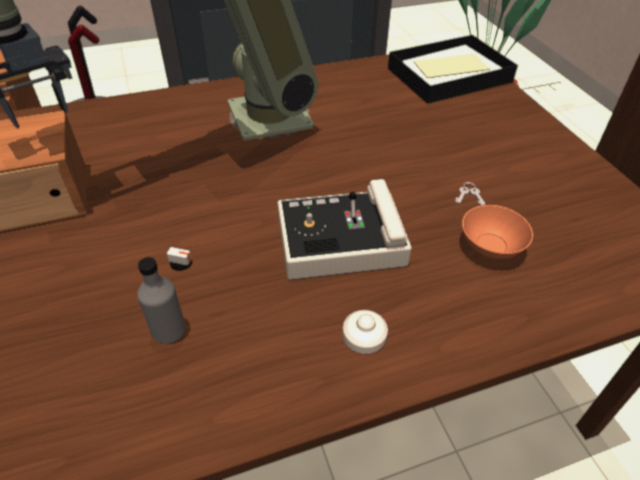

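The top view shows the intercom around (295,273), with the stem near (327,282), the lever ball near (276,288) and the knob at (457,296). The scene view agrees: the lever leans toward the robot, and the bottle stands about 100 mm from the knob. Next I'll enlarge these.

```bash
python3 - <<'E'
import cv2,numpy as np
im=cv2.imread('pics/top.png')
a=cv2.resize(im[215:335,220:370],None,fx=3.3,fy=3.3,interpolation=cv2.INTER_CUBIC)
b=cv2.resize(im[280:312,440:472],None,fx=9,fy=9,interpolation=cv2.INTER_CUBIC)
c=cv2.resize(im[270:295,314:340],None,fx=11,fy=11,interpolation=cv2.INTER_CUBIC)
o=np.zeros((600,800,3),np.uint8)
o[:a.shape[0],:a.shape[1]]=a; o[:288,505:793]=b; o[300:300+c.shape[0],505:505+c.shape[1]]=c
cv2.imwrite('pics/crop1.png',o)
E
```

```text
(no output)
```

View pics/crop1.png

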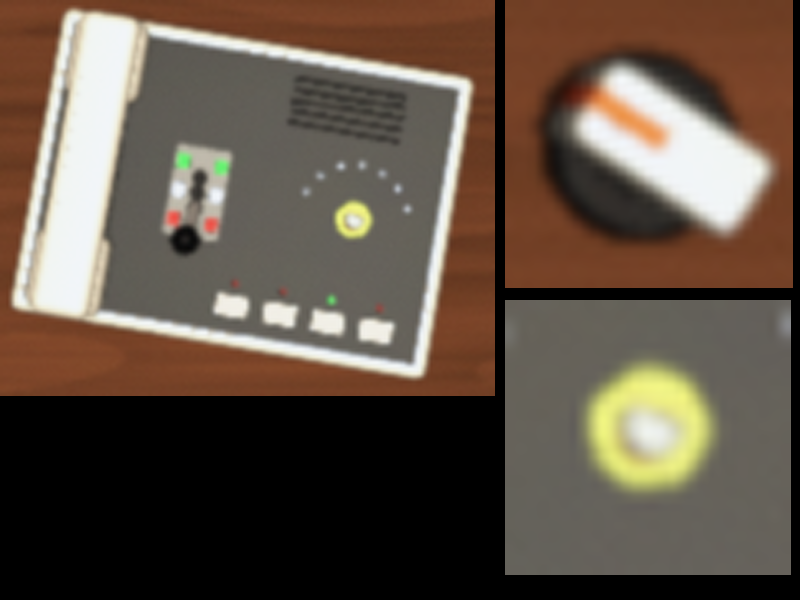

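Crop, in composite pixels:
- **Panel corners:** (65,10), (472,83), (422,377) and (12,308).
- **Ball:** (184,240).
- **Collar:** centre about (650,428).
- **Knob:** skirt centre about (638,145), bar top corners about (612,58), (775,165), (728,237) and (573,125). The pointer is at the upper-left end.

```bash
python3 - <<'E'
from h import *
A=lambda x,y:(220+(x+.5)/3.3-.5,215+(y+.5)/3.3-.5)
B=lambda x,y:(440+(x-504.5)/9-.5,280+(y+.5)/9-.5)
C=lambda x,y:(314+(x-504.5)/11-.5,270+(y-299.5)/11-.5)
c=cal('top'); r=lambda p,z: ray('top',*p,z,c)
q=[r(A(*p),60) for p in[(65,10),(472,83),(422,377),(12,308)]]
print('corners',q, np.mean(q,0))
print([np.linalg.norm(q[i]-q[i-1]).round() for i in range(4)])
ctr=np.mean(q,0)
ang=[]
for a,b in[(0,1),(3,2)]: d=q[a]-q[b]; ang.append(np.arctan2(-d[0],d[1]))
for a,b in[(0,3),(1,2)]: d=q[a]-q[b]; ang.append(np.arctan2(d[1],d[0]))
print('yaw',ang)
y=np.mean(ang); R=np.array([[np.cos(y),-np.sin(y)],[np.sin(y),np.cos(y)]])
print('pred stem',ctr[:2]+R@[-5,-70],'collar seen',r(C(650,428),62.5),'tip seen',r(C(650,430),86))
print('pred ball',ctr[:2]+R@[-5-68*np.sin(.45),28],'seen',r(A(184,240),101))
print('upright pivot',ctr[:2]+R@[-5,28])
k=[r(B(*p),34) for p in[(612,58),(775,165),(728,237),(573,125)]]
print('knob skirt',r(B(638,145),8),'bar',k,np.mean(k,0),[np.linalg.norm(k[i]-k[i-1]).round() for i in range(4)])
d=k[0]-k[1];e=k[3]-k[2];print('knob yaw',np.arctan2(d[1],d[0]),np.arctan2(e[1],e[0]))
for n,p in dict(bottle=(490,215),light=(315,160)).items(): print(n,r(p,30))
K,rv,t=cal('wrist');print('wrist cam',-cv2.Rodrigues(rv)[0].T@t, cv2.Rodrigues(rv)[0],K[0,0])
E
```

```text
corners [array([660.4, 126.7,  60. ]), array([ 613.9, -126.7,   60. ]), array([432.5, -93.8,  60. ]), array([476. , 158.2,  60. ])] [545.7  16.1  60. ]
[np.float64(187.0), np.float64(258.0), np.float64(184.0), np.float64(256.0)]
yaw [np.float64(-0.18148521616129923), np.float64(-0.17093453377680898), np.float64(-0.16919118988706006), np.float64(-0.17941686096907256)]
pred stem [528.57131013 -51.95591806] collar seen [529.3 -52.1  62.5] tip seen [528.7 -51.3  86. ]
pred ball [516.53412461  49.70008972] seen [517.2  50.3 101. ]
upright pivot [545.65870356  44.54289533]
knob skirt [ 497.8 -326.5    8. ] bar [array([ 518.4, -314.1,   34. ]), array([ 493.5, -351.5,   34. ]), array([ 476.9, -340.1,   34. ]), array([ 502.9, -304.7,   34. ])] [ 497.925 -327.6     34.   ] [np.float64(18.0), np.float64(45.0), np.float64(20.0), np.float64(44.0)]
knob yaw 0.9834110071195433 0.9373130977998949
bottle [ 668.2 -400.7   30. ]
light [787.3 -29.9  30. ]
wrist cam [ 267.04398403 -514.62271946  383.97556498] [[ 0.32801859 -0.94467074 -0.00100007]
 [-0.90218281 -0.31357905  0.29619985]
 [-0.28012493 -0.09625681 -0.95512546]] 388.874047234334
```

Everything is consistent: intercom at (545.7, 16.1) with yaw -0.175, stem at (529,-52), ball at (517,50), knob at (498,-327) with yaw about 0.96. I'll move toward the lever with the fingers shut.

step_arm(
  rows=[
    [[2.9,-2.95,0.1],[0,0,0.064]],
    [[5.9,-5.9,0.2],[0,0,0.128]],
    [[8.8,-8.85,0.3],[0,0,0.19]],
    [[11.75,-11.8,0.4],[0,0,0.255]],
    [[14.7,-14.75,0.5],[0,0,0.32]],
    [[17.6,-17.7,0.6],[0,0,0.383]],
    [[20.6,-20.6,0.7],[0,0,0.446]],
    [[23.5,-23.6,0.8],[0,0,0.51]],
  ],
  jaw=-1,
)

```text
t: 0.77
tcp_pos: [333.3, -241.5, 224.8]
tool_rot: [[0.984, -0.179, 0.0], [-0.179, -0.984, 0.0], [0.0, -0.0, -1.0]]
force: [1.0, -1.4, 0.2]
finger_gap: 0.445
grip_force: 0.0
```

step_arm(
  rows=[
    [[1.1,-3.9,0.3],[0,0,0]],
    [[2.2,-7.9,0.6],[0,0,0]],
    [[3.3,-11.9,0.9],[0,0,0]],
    [[4.4,-15.9,1.2],[0,0,0]],
    [[5.5,-19.9,1.5],[0,0,0]],
    [[6.6,-23.9,1.8],[0,0,0]],
    [[7.7,-27.9,2.1],[0,0,0]],
    [[8.8,-31.9,2.4],[0,0,0]],
  ],
)

```text
t: 1.43
tcp_pos: [475.8, 57.3, 200.6]
tool_rot: [[0.985, -0.175, -0.0], [-0.175, -0.985, -0.0], [-0.0, 0.0, -1.0]]
force: [0.3, -0.5, 0.2]
finger_gap: 0.003
grip_force: 0.0
```

```bash
python3 - <<'E'
from h import *
c=cal('wrist'); im=shot('wrist','w1.png'); s=state()
print(s['tcp_pos'],proj('w',[[528.7,-52,86],[517,50,101],s['tcp_pos']],c))
E
```

```text
[479.24701027  63.41084648 200.12996669] [[466.2 126.2]
 [318.  173.9]
 [303.5 301.6]]
```

View pics/w1.png

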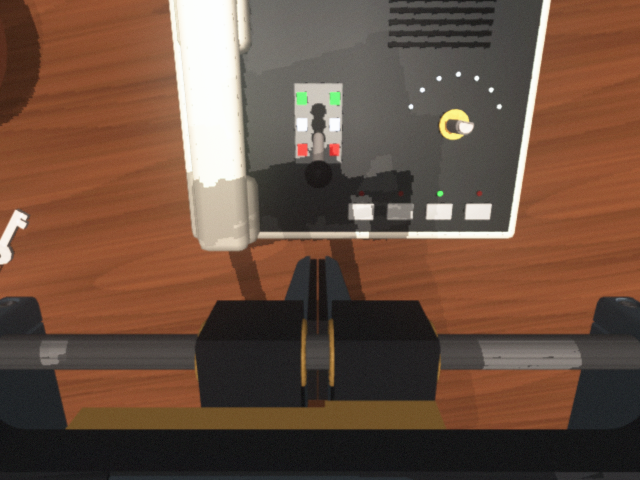

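The wrist picture shows the ball at (318,174), in line with the fingers (u≈318). The stem tip is at (463,127), where it was predicted within 3 px. The lever is clearly over the red marks. Next I'll lower the fingers behind the ball.

step_arm(
  rows=[
    [[0,0,1.6],[0,0,0]],
    [[0,0,3.2],[0,0,0]],
    [[0,0,4.8],[0,0,0]],
    [[0,0,6.4],[0,0,0]],
    [[0,0,8],[0,0,0]],
    [[0,0,9.6],[0,0,0]],
    [[0,0,9.6],[0,0,0]],
    [[0,0,9.6],[0,0,0]],
  ],
)

```text
t: 2.15
tcp_pos: [474.9, 54.9, 104.4]
tool_rot: [[0.984, -0.175, -0.002], [-0.175, -0.984, -0.0], [-0.002, 0.001, -1.0]]
force: [0.0, -0.6, 0.0]
finger_gap: 0.003
grip_force: 0.0
```

step_arm(
  rows=[
    [[1,-0.2,0],[0,0,0]],
    [[2,-0.2,0],[0,0,0]],
    [[3,-0.2,0],[0,0,0]],
    [[4,-0.2,0],[0,0,0]],
    [[5,-0.2,0],[0,0,0]],
    [[6,-0.2,0],[0,0,0]],
    [[6.8,-0.2,0],[0,0,0]],
    [[7.3,-0.2,0],[0,0,0]],
  ],
)

```text
t: 2.82
tcp_pos: [549.8, 44.1, 105.0]
tool_rot: [[0.984, -0.176, 0.002], [-0.176, -0.984, 0.0], [0.002, -0.0, -1.0]]
force: [-3.1, 0.9, -0.2]
finger_gap: 0.004
grip_force: 1.7
```

```bash
python3 - <<'E'
from h import *
c=cal('wrist'); im=shot('wrist','w2.png'); s=state()
y=-.175;R=np.array([[np.cos(y),-np.sin(y)],[np.sin(y),np.cos(y)]])
P=[[*(np.array([545.7,16.1])+R@[-5+68*np.sin(a),28]),40+68*np.cos(a)] for a in(-.45,0,.45)]
print(s['tcp_pos'],s['force'],proj('w',P+[[528.7,-52,86]],c)); print(proj('top',P)); shot('top','t2.png')
b=cv2.imread('pics/t2.png')[255:305,255:345]; b=cv2.resize(b,None,fx=5,fy=5,interpolation=cv2.INTER_CUBIC)
cv2.imwrite('pics/w2t.png',np.hstack([cv2.resize(im,(340,255)),cv2.resize(b,(450,255))]))
E
```

```text
[549.37836938  44.14223624 104.759305  ] [ 0.68878648 -0.4215593   0.75396521] [[319.3 367.3]
 [319.4 319. ]
 [319.3 249.2]
 [520.8 295.1]]
[[275.7 287.7]
 [278.1 272.8]
 [280.9 258.1]]
```

View pics/w2t.png

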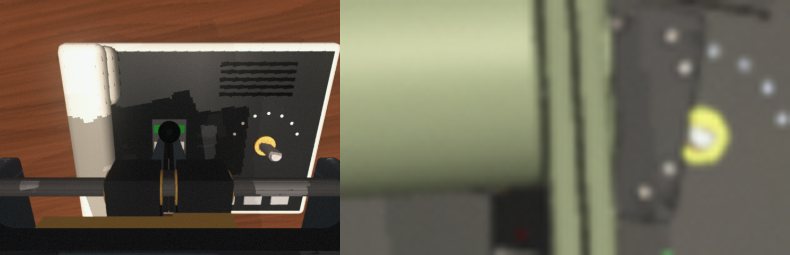

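The ball is at about (318,247) in the wrist picture, where (319,249) was predicted for green, and the contact force is near zero, so the lever is in the gate notch. Next I'll get a close look at the stem flat.

step_arm(
  rows=[
    [[-1.5,0,-2],[0,0,0]],
    [[-3,0,-4],[0,0,0]],
    [[-4.5,2,-4],[0,0,0]],
    [[-6.3,4.5,-4],[0,0,0]],
    [[-6.3,7.5,-3],[0,0,0]],
    [[-6.3,9.8,-2],[0,0,0]],
    [[-6.3,9.8,-1.5],[0,0,0]],
    [[-6.3,9.8,-1.5],[0,0,0]],
  ],
  jaw=1,
)

```text
t: 3.58
tcp_pos: [467.6, -41.6, 119.1]
tool_rot: [[0.984, -0.178, -0.002], [-0.178, -0.984, 0.0], [-0.002, -0.0, -1.0]]
force: [0.1, 0.2, 0.6]
finger_gap: 0.552
grip_force: 0.0
```

```bash
python3 - <<'E'
from h import *
c=cal('wrist'); im=shot('wrist','w3.png'); s=state()
p=proj('w',[[528.7,-52,86]],c)[0]; print(s['tcp_pos'],p)
u,v=p.astype(int); x0,y0=max(u-35,0),max(v-35,0); print(x0,y0)
cv2.imwrite('pics/w3c.png',cv2.resize(im[y0:y0+60,x0:x0+70],None,fx=9,fy=9,interpolation=cv2.INTER_CUBIC))
E
```

```text
[468.4060988  -40.97338576 119.69804158] [317.3 154.5]
282 119
```

View pics/w3c.png

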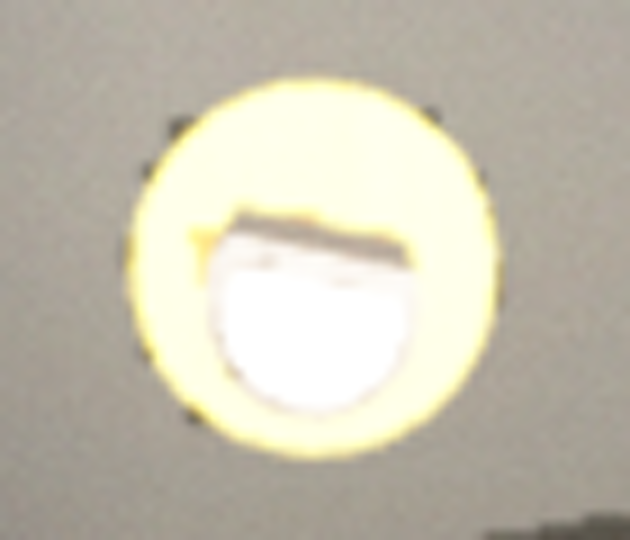

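The collar is centred at about (314,267) in the crop, with the stem inside it. The flat faces the image top (tool +x) and is tilted clockwise by about 0.2 rad. I'll fit the angle and centre.

```bash
python3 - <<'E'
from h import *
c=cal('wrist'); im=cv2.imread('pics/w3.png')
U=lambda x,y:(282+(x+.5)/9-.5,119+(y+.5)/9-.5)
for a,b,z in[((235,212),(408,240),62.5),((235,234),(412,267),83.5)]:
    d=ray('w',*U(*b),z,c)-ray('w',*U(*a),z,c); print(z,np.linalg.norm(d),'flat yaw',np.arctan2(d[1],d[0])+np.pi/2)
print('collar centre',ray('w',*U(314,267),62.5,c), [ray('w',*U(*p),62.5,c) for p in((130,267),(498,267),(314,77),(314,458))])
# overlays
def D(cx,cy,z,yaw,r=6,f=3):
    t=np.linspace(np.arccos(f/r),2*np.pi-np.arccos(f/r),60)+yaw
    return np.c_[cx+r*np.cos(t),cy+r*np.sin(t),0*t+z]
o=[]
for yaw in(-.32,-.42):
    k=cv2.resize(im[119:179,282:352],None,fx=5.6,fy=5.6,interpolation=cv2.INTER_CUBIC)
    for z,col in((62.5,(0,0,255)),(83.5,(255,0,0))):
        q=(proj('w',D(528.7,-52,z,yaw),c)-[282,119]+.5)*5.6
        cv2.polylines(k,[q.round().astype(int).reshape(-1,1,2)],True,col,1)
    o.append(k)
cv2.imwrite('pics/ov.png',np.hstack(o))
E
```

```text
62.5 10.24597481941078 flat yaw -0.32792331550141895
83.5 9.52732911156111 flat yaw -0.36491309916179127
collar centre [530.1 -51.   62.5] [array([532. , -40.4,  62.5]), array([528.2, -61.6,  62.5]), array([540.7, -52.9,  62.5]), array([519. , -49. ,  62.5])]
```

View pics/ov.png

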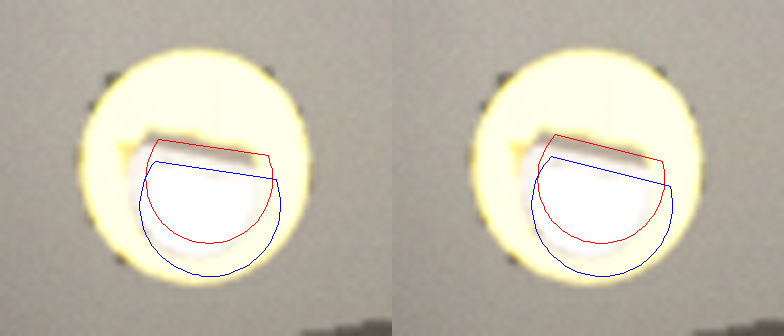

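The stem centre comes out at about (529.6,-51.4) and the flat yaw at about -0.35. Now to the knob.

step_arm(
  rows=[
    [[0.2,3.0,-2],[0,0,-0.1]],
    [[1,7.1,-3],[0,0,-0.21]],
    [[1.8,11.1,-3],[0,0,-0.33]],
    [[2.5,15.2,-3],[0,0,-0.45]],
    [[3.3,19.3,-3],[0,0,-0.57]],
    [[4.1,23.4,-3],[0,0,-0.69]],
    [[4.9,27.4,-3],[0,0,-0.81]],
    [[5.6,31.5,-3],[0,0,-0.93]],
  ],
)

```text
t: 4.3
tcp_pos: [469.7, -344.2, 150.6]
tool_rot: [[0.74, 0.673, 0.002], [0.673, -0.74, -0.0], [0.001, 0.001, -1.0]]
force: [1.3, 0.6, 0.8]
finger_gap: 1.0
grip_force: 0.0
```

step_arm(
  rows=[
    [[-0.6,0.5,1],[0,0,-0.05]],
    [[-1.3,1,2],[0,0,-0.1]],
    [[-2,1.5,3],[0,0,-0.15]],
    [[-2.6,2,4],[0,0,-0.21]],
    [[-2.6,2,5],[0,0,-0.21]],
    [[-2.6,2,5],[0,0,-0.21]],
    [[-2.6,2,5],[0,0,-0.21]],
    [[-2.6,2,5],[0,0,-0.21]],
  ],
)

```text
t: 4.97
tcp_pos: [463.3, -374.9, 100.5]
tool_rot: [[0.589, 0.808, 0.001], [0.808, -0.589, -0.0], [0.0, 0.001, -1.0]]
force: [0.2, -0.5, -0.4]
finger_gap: 1.002
grip_force: 0.0
```

```bash
python3 - <<'E'
from h import *
c=cal('wrist'); im=shot('wrist','w4.png'); s=state()
p=proj('w',[[498,-327,34]],c)[0]; print(s['tcp_pos'],s['tool_rot'].round(3),p)
u,v=p.astype(int); x0,y0=max(u-85,0),max(v-65,0); print(x0,y0)
cv2.imwrite('pics/w4c.png',cv2.resize(im[y0:y0+130,x0:x0+170],None,fx=4.5,fy=4.5,interpolation=cv2.INTER_CUBIC))
E
```

```text
[ 463.32414625 -375.06748352  100.76859446] [[ 0.589  0.808  0.001]
 [ 0.808 -0.589 -0.001]
 [ 0.     0.001 -1.   ]] [318.7 154.8]
233 89
```

View pics/w4c.png

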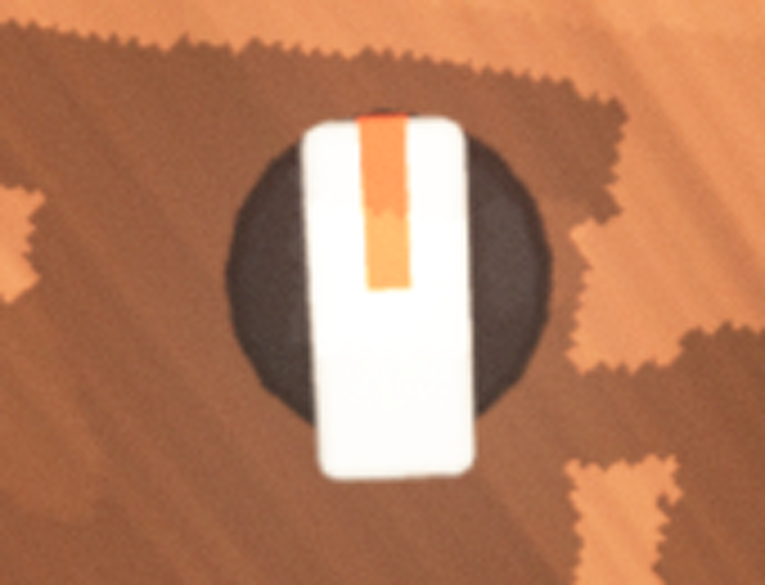

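The grip bar's top face spans about (303–470, 117–477) in the crop. The orange pointer is at the upper end, and the bar leans about 0.035 rad left.

```bash
python3 - <<'E'
from h import *
c=cal('wrist'); s=state()
U=lambda x,y:ray('w',233+(x+.5)/4.5-.5,89+(y+.5)/4.5-.5,34,c)
a,b=U(384,117),U(395.5,478); d=a-b; m=(a+b)/2
print('len',np.linalg.norm(d),'w',np.linalg.norm(U(309,290)-U(470,290)),'yaw',np.arctan2(d[1],d[0]),'centre',m)
R=s['tool_rot']; print('tool yaw',np.arctan2(R[1,0],R[0,0]),'shift in tool mm',R.T@(m-s['tcp_pos']))
E
```

```text
len 44.21085839474278 w 19.902261178067192 yaw 0.975265634595717 centre [ 497.9 -327.9   34. ]
tool yaw 0.9405547853770369 shift in tool mm [5.84804957e+01 4.00814323e-02 6.67707749e+01]
```

step_arm(
  rows=[
    [[1.5,0,1],[0,0,-0.035]],
    [[3.5,0,2],[0,0,-0.035]],
    [[5.85,0,3],[0,0,-0.035]],
    [[5.85,0,4.5],[0,0,-0.035]],
    [[5.85,0,5.7],[0,0,-0.035]],
    [[5.85,0,6.7],[0,0,-0.035]],
    [[5.85,0,7.15],[0,0,-0.035]],
    [[5.85,0,7.15],[0,0,-0.035]],
  ],
)

```text
t: 5.68
tcp_pos: [496.7, -327.9, 27.8]
tool_rot: [[0.561, 0.828, -0.001], [0.828, -0.561, 0.001], [-0.0, -0.001, -1.0]]
force: [-0.6, 0.3, -0.1]
finger_gap: 1.001
grip_force: 0.0
```

step_arm(
  rows=[
    [[0,0,0],[0,0,0]],
    [[0,0,0],[0,0,0]],
    [[0,0,0],[0,0,0]],
    [[0,0,0],[0,0,0]],
    [[0,0,0],[0,0,0]],
    [[0,0,0],[0,0,0]],
    [[0,0,0],[0,0,0]],
    [[0,0,0],[0,0,0]],
  ],
  jaw=-1,
  force=45,
)

```text
t: 6.35
tcp_pos: [497.0, -328.3, 28.5]
tool_rot: [[0.561, 0.828, 0.0], [0.828, -0.561, -0.0], [-0.0, 0.0, -1.0]]
force: [-0.5, 0.2, 0.1]
finger_gap: 0.446
grip_force: 0.0
```

step_arm(
  rows=[
    [[0,0,0],[0,0,0]],
    [[0,0,0],[0,0,0]],
    [[0,0,0],[0,0,0]],
    [[0,0,0],[0,0,0]],
    [[0,0,0],[0,0,0]],
    [[0,0,0],[0,0,0]],
    [[0,0,-0.5],[0,0,0]],
    [[0,0,-1],[0,0,0]],
  ],
)

```text
t: 7.02
tcp_pos: [496.7, -328.0, 38.5]
tool_rot: [[0.561, 0.828, -0.001], [0.828, -0.561, 0.001], [-0.0, -0.001, -1.0]]
force: [-0.4, -0.3, -0.9]
finger_gap: 0.217
grip_force: 45.0
```

step_arm(
  rows=[
    [[0,0,-3],[0,0,0]],
    [[0,0,-6],[0,0,0.05]],
    [[1.6,-0.8,-9],[0,0,0.15]],
    [[4,-2,-11],[0,0,0.26]],
    [[6.5,-3.4,-11.2],[0,0,0.37]],
    [[9,-4.7,-11.2],[0,0,0.48]],
    [[11.5,-6,-11.2],[0,0,0.59]],
    [[14,-7.3,-11.2],[0,0,0.7]],
  ],
)

```text
t: 7.68
tcp_pos: [515.1, -170.2, 151.4]
tool_rot: [[0.964, 0.266, 0.001], [0.266, -0.964, -0.0], [0.001, 0.001, -1.0]]
force: [0.5, 0.3, -0.9]
finger_gap: 0.216
grip_force: 45.0
```

step_arm(
  rows=[
    [[0.7,-1.8,0],[0,0,0.1]],
    [[1.5,-3.7,0],[0,0,0.2]],
    [[2.25,-5.6,0],[0,0,0.31]],
    [[3,-7.5,0],[0,0,0.42]],
    [[3.8,-9.4,0],[0,0,0.53]],
    [[4.5,-11.2,0],[0,0,0.62]],
    [[4.5,-11.2,0],[0,0,0.62]],
    [[4.5,-11.2,0],[0,0,0.62]],
  ],
)

```text
t: 8.35
tcp_pos: [528.0, -50.8, 150.9]
tool_rot: [[0.942, -0.335, 0.001], [-0.335, -0.942, -0.001], [0.001, 0.0, -1.0]]
force: [0.5, -1.1, -0.7]
finger_gap: 0.217
grip_force: 45.0
```

```bash
python3 - <<'E'
from h import *
c=cal('wrist'); im=shot('wrist','w5.png'); s=state(); t=s['tcp_pos'];R=s['tool_rot']
print(t,np.arctan2(R[1,0],R[0,0]),s['force'])
# knob top centre expected TCP+5.5 up ; bar top outline overlay
k=im.copy()
q=[t+R@[1+x,y,-5.5] for x,y in((22,10),(22,-10),(-22,-10),(-22,10))]
P=proj('w',q,c);print(P, proj('w',[[529.6,-51.4,86]],c))
cv2.polylines(k,[P.round().astype(int).reshape(-1,1,2)],True,(255,0,0),1)
x0,y0=220,160
cv2.imwrite('pics/w5c.png',cv2.resize(k[y0:y0+190,x0:x0+200],None,fx=3,fy=3,interpolation=cv2.INTER_CUBIC))
E
```

```text
[527.95576132 -51.52869493 150.8586726 ] -0.3423916898452076 [-0.36450193 -0.63325337 -1.33180877]
[[344.8 262.2]
 [295.4 262.1]
 [296.9 355.4]
 [342.5 355.4]] [[317.8 250.8]]
```

View pics/w5c.png

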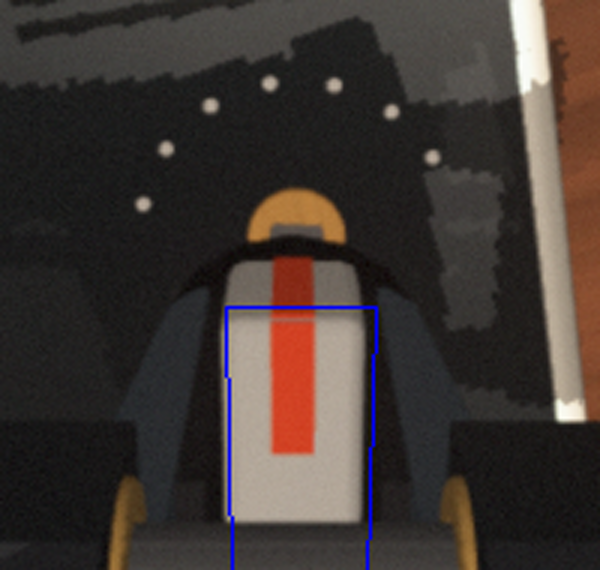

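The picture shows the knob held square. The skirt's far edge is at crop y≈236, the collar's far edge at y≈188, the bar's centre at x≈292.5 and the collar's centre at x≈296.5. Comparing knob and stem in this same picture cancels the camera bias.

```bash
python3 - <<'E'
from h import *
c=cal('wrist'); s=state(); t=s['tcp_pos'];R=s['tool_rot']; print(t)
U=lambda x,y,z:(R.T@(ray('w',220+(x+.5)/3-.5,160+(y+.5)/3-.5,z,c)-t)).round(2)
print('top edge ->22', U(292.5,318,t[2]+5.5)); print('bar bottom edge->22', U(292.5,258,t[2]-20.5)); print('skirt->23',U(294,236,t[2]-20.5))
print('skirt L/R at', U(180,290,t[2]-20.5),U(408,290,t[2]-20.5))
print('collar far->stem+10.5',U(296.5,188,62.5),'L/R',U(247,238,62.5),U(346,238,62.5))
print('pred stem tool',R.T@(np.array([529.6,-51.4,86])-t))
im=cv2.imread('pics/w5.png');g=im[160:350,220:420].astype(int)
print('row y=130/3',g[140,40:160:1].sum(1)[:60].tolist())
E
```

```text
[527.95576132 -51.52869493 150.8586726 ]
top edge ->22 [21.72 -0.55 -5.53]
bar bottom edge->22 [20.98 -0.52 20.47]
skirt->23 [24.59 -0.21 20.47]
skirt L/R at [ 15.62 -18.24  20.46] [15.6  17.75 20.48]
collar far->stem+10.5 [12.38  0.48 88.37] L/R [  1.12 -10.26  88.35] [ 1.03 11.22 88.37]
pred stem tool [ 1.46308753 -0.7057984  64.8592994 ]
row y=130/3 [86, 91, 84, 99, 96, 120, 140, 128, 134, 135, 116, 129, 134, 140, 134, 126, 126, 112, 142, 131, 132, 101, 76, 73, 60, 88, 72, 84, 66, 73, 67, 74, 70, 125, 274, 414, 449, 460, 478, 486, 500, 498, 492, 498, 504, 497, 495, 499, 491, 480, 409, 322, 311, 312, 315, 305, 308, 315, 311, 309]
```

Relative to the knob, the stem is about +1.8 mm in tool x and +0.9 mm in tool y. That puts it at (528.7,-52.3), in agreement with the top camera. I'll correct for that and descend to first engagement.

step_arm(
  rows=[
    [[0.18,0.09,0.6],[0,0,0]],
    [[0.18,0.09,1.3],[0,0,0]],
    [[0.18,0.09,2],[0,0,0]],
    [[0.18,0.09,2.7],[0,0,0]],
    [[0.18,0.09,3.3],[0,0,0]],
    [[0.18,0.09,3.6],[0,0,0]],
    [[0.18,0.09,3.8],[0,0,0]],
    [[0.18,0.09,3.9],[0,0,0]],
  ],
)

```text
t: 9.07
tcp_pos: [529.3, -52.8, 111.0]
tool_rot: [[0.941, -0.338, -0.0], [-0.338, -0.941, -0.0], [-0.0, 0.0, -1.0]]
force: [1.1, -0.3, -0.5]
finger_gap: 0.216
grip_force: 45.0
```

step_arm(
  rows=[
    [[0,0,0.1],[0,0,0]],
    [[0,0,0.2],[0,0,0]],
    [[0,0,0.3],[0,0,0]],
    [[0,0,0.4],[0,0,0]],
    [[0,0,0.5],[0,0,0]],
    [[0,0,0.6],[0,0,0]],
    [[0,0,0.7],[0,0,0]],
    [[0,0,0.7],[0,0,0]],
  ],
)

```text
t: 9.73
tcp_pos: [529.2, -52.8, 104.2]
tool_rot: [[0.941, -0.338, -0.0], [-0.338, -0.941, -0.0], [-0.0, 0.0, -1.0]]
force: [-0.3, 0.3, -1.1]
finger_gap: 0.213
grip_force: 45.0
```

step_arm(
  rows=[
    [[0,0,0.1],[0,0,0]],
    [[0,0,0.2],[0,0,0]],
    [[0,0,0.3],[0,0,0]],
    [[0,0,0.4],[0,0,0]],
    [[0,0,0.5],[0,0,0]],
    [[0,0,0.6],[0,0,0]],
    [[0,0,0.65],[0,0,0]],
    [[0,0,0.65],[0,0,0]],
  ],
)

```text
t: 10.4
tcp_pos: [529.3, -52.8, 97.8]
tool_rot: [[0.941, -0.338, -0.0], [-0.338, -0.941, -0.0], [-0.0, 0.0, -1.0]]
force: [-0.5, -0.1, -0.9]
finger_gap: 0.217
grip_force: 45.0
```

step_arm(
  rows=[
    [[0,0,0.1],[0,0,0]],
    [[0,0,0.2],[0,0,0]],
    [[0,0,0.3],[0,0,0]],
    [[0,0,0.4],[0,0,0]],
    [[0,0,0.5],[0,0,0]],
    [[0,0,0.6],[0,0,0]],
    [[0,0,0.6],[0,0,0]],
    [[0,0,0.6],[0,0,0]],
  ],
)

```text
t: 11.07
tcp_pos: [529.6, -52.9, 92.9]
tool_rot: [[0.941, -0.338, 0.001], [-0.338, -0.941, -0.0], [0.001, -0.0, -1.0]]
force: [-3.2, -0.1, 8.3]
finger_gap: 0.218
grip_force: 45.0
```

step_arm(
  rows=[
    [[0,0,0.05],[0,0,0]],
    [[0,0,0.1],[0,0,0]],
    [[0,0,0.15],[0,0,0]],
    [[0,0,0.2],[0,0,0]],
    [[0,0,0.2],[0,0,0]],
    [[0,0,0.2],[0,0,0]],
    [[0,0,0.2],[0,0,0]],
    [[0,0,0.2],[0,0,0]],
  ],
)

```text
t: 11.73
tcp_pos: [529.7, -52.8, 92.1]
tool_rot: [[0.941, -0.338, 0.002], [-0.338, -0.941, -0.0], [0.002, -0.0, -1.0]]
force: [-4.9, 0.8, 14.5]
finger_gap: 0.215
grip_force: 45.0
```

```bash
python3 - <<'E'
from h import *
s=state();print(s['tcp_pos'],s['force'],s['grip_force'])
c=cal('wrist');im=shot('wrist','w6.png')
y=-.175;R=np.array([[np.cos(y),-np.sin(y)],[np.sin(y),np.cos(y)]])
print('ball pred',proj('w',[[*(np.array([545.7,16.1])+R@[-5+68*np.sin(a),28]),40+68*np.cos(a)] for a in(-.45,0,.45)],c))
E
```

```text
[529.66585924 -52.83897122  92.08388757] [-4.9392654   0.8349724  14.52264232] 45.00395268201828
ball pred [[113.  410.7]
 [ 81.7 364.8]
 [ 66.2 292.9]]
```

View pics/w6.png

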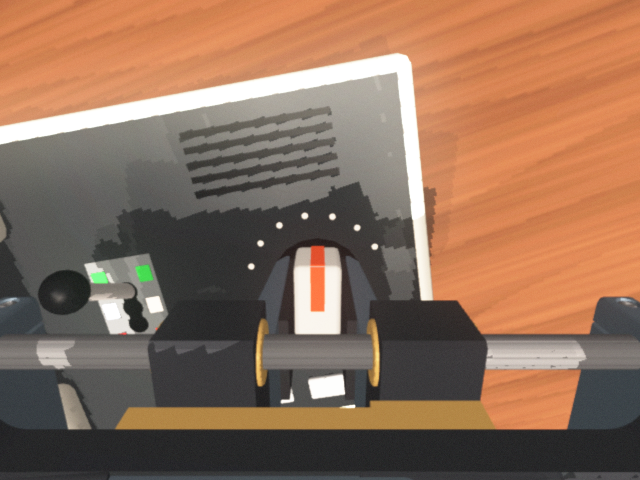

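The ball is at (65,292), exactly where green was predicted. The knob is upright on the stem with over 14 N pushing it down, past the 10 N bottom stop. TCP height 92.1 also matches the expected fully pressed height of about 92.5.

```bash
python3 -c "
from h import *
print(job.hand_in())"
```

```text
the job is handed in; nothing more can be done
None
```

I handed the job in with the selector lever in the green (gate) notch and the knob on the stem, flat to flat, gripped and held pressed all the way in at about 14 N; the hand-in call returned no verdict.

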